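Find the full sample canister by weight and strike its sealing pin home

ROBOT

A 6-joint arm with a two-finger parallel gripper is mounted at the origin on the work surface. World frame = base frame: x ahead of the robot, y to its left, z up, the work surface at z = 0. Lengths are in mm, angles in rad, forces in N, time in s.
With the tool pointing down it reaches from about 350 to 975 mm from the base axis. Payload 7.1 kg.
Tool frame: the origin (TCP) lies on the centre line of the jaws, within the pads' length; the fingertips stand 17 mm ahead of it and the grasp point (between the pads) lies 2 mm behind it; z points along the fingers, y is the direction in which the jaws open and shut (so a half turn about z gives the same grasp; the last joint's range is limited). The gripper opens to 88 mm and grips with 3 to 60 N. Pads are 20 mm wide; open, the fingers measure 115 mm over their backs; the gripper's body (75 mm by 178 mm) begins 61 mm behind the grasp point.
Start: joints at [-1.292, 0.423, 1.63, -0, 1.089, -0.019], TCP at [183.404, -597.468, 239.675] pointing down, gripper open.
Joint ranges: [-3, 3], [-0.9, 2.11], [0.09, 2.58], [-1.31, 4.45], [0.11, 2.69], [-2.54, 2.54]. Speed limits (rad/s): [2.39, 2.39, 3.01, 3.14, 3.14, 3.14].

INTERFACE

Orientations are given as a rotation vector (axis times angle).
In Python, from workcell import ctrl, imaging, workorder gives the robot as it stands. The module is installed in compiled form; this text tells all that it offers.
- The arm moves only by the shell command python3 -m crank 'ROWS' [OPENING]. ROWS is JSON, a list of rows, each an object with "travel": the shift along the tool's x, y, z as a fraction of full scale, a list of three; "turn": the turn about the tool's z as a fraction of full scale. In form: [{"travel": [dx, dy, dz], "turn": turn}, ...]. A call has 1 to 20 rows; each row shifts and turns the pose as measured when the row begins, along the tool's axes as they then stand; what a row does not reach is not made up. Full scale, the value 1, is 5 cm for a shift and 0.1 rad for a turn. A row lasts 1/10 s, in which the tool goes at most 50 mm and 8.59 degrees, less where a joint would pass 70% of its speed; a pose out of reach is approached as far as the arm can. A call with a number of a shift or a turn outside -1 to 1 is refused whole. A call with a gripper value outside its range is refused whole. OPENING is the gripper command: -1 is shut, 1 is fully open, values between are in proportion, set as the call begins (- or left out, the last holds). The fingers move at their own pace and stop on an object; the grip force is fixed at half the most. Time passes only in rows, so rows that do not move let the fingers close. It gives the time, the measured TCP pose, the force and the opening at its end, in the units of the state.
- ctrl.get_obs(): the state, without advancing time (a new reading comes with each control period).
- imaging.get_image(name): name is "side" or "top" or "wrist"; returns the picture (384x512x3 uint8, blue, green, red); there is no depth.
- imaging.camera_info(name): a dict with "camera_matrix" (3x3 intrinsics, pixels), "k1" (the pictures are not rectified: a ray, as slopes to the right and down, at radius r is drawn at 1 + k1 r^2 times it, then the intrinsics apply), "rvec" (rotation vector, rad) and "tvec" (3), from world to camera coordinates, as OpenCV has them. Camera axes: x right, y down, z forward; pixel columns grow to the right and rows downward; lengths in mm; the calibration is good to about 2 mm. A picture is of the moment at which its call begins: read the wrist's pose just before it. camera_info takes no time and is no camera call; for the wrist camera it gives the pose at the moment of the call.
- workorder.close_job(): hands the job in, once; it reports no verdict.
The state is a dict: "t": time; "qpos": joint angles; "qvel": joint speeds; "joint_torque": joint torques, N m; "ee_pos": TCP position; "orientation": TCP orientation; "ft_force": force on the tool from outside, world axes, zero at the start; "moment": the same for the moment, N m; "width": finger opening in mm.
Only numpy, scipy, OpenCV 4.12 (cv2) and the standard library are available. Lean on these libraries where they do the work, as an engineer would, in place of code of your own. Each camera call takes 0.05 s, during which the arm holds its last target.

TASK

One of the three identical sample canisters is full: find it by feeling its weight and set it down upright in the white tray, leaving the two empty ones standing where they were with their pins up. Then pick up the mallet and knock the sprung pin in the full canister's cap fully home with a brisk blow (more blows if needed; never push a pin with the hand), stand the mallet back on its black rest on its head as it stood before, and let go. Set things down gently and do not disturb anything else.

Things in the scene. Friction and masses are not known exactly. Their poses are not given: they have to be found in the camera images.
- canister_a: One of three lookalike closed plastic canisters. White round body 66 mm wide up to 63 mm height, grey cap 54 mm wide from 63 to 100 mm (grip it here), sprung pin on top, 126 mm tall in all. Origin: centre of the underside, z up. Any one may be the full one: full weighs 0.58 to 0.76 kg (5.7 to 7.4 N), empty 0.27 kg (2.7 N). The contents are a loose block that shifts a few mm.
- pin_a_top (a point): Top centre of the sealing pin of canister_a: a steel mushroom, head 26 mm diameter and 6 mm thick, on a 10 mm shaft. With the pin up its top is 26 mm above the cap top (126 mm above the canister's underside), driven home 6 mm (head seated on the cap).
- pin_a (a joint): How far the pin of canister_a is down, in m: 0 up, 0.020 fully home on a hard stop; starts 0 to 3 mm down. Sprung (300 N/m) and held by a friction collar: 8 N to start it, 14 N near the bottom (more when fast: 12 N s/m); it stays where it is left. A blow counts if the mallet sends the pin down faster than 0.06 m/s.
- canister_b: One of three lookalike closed plastic canisters. White round body 66 mm wide up to 63 mm height, grey cap 54 mm wide from 63 to 100 mm (grip it here), sprung pin on top, 126 mm tall in all. Origin: centre of the underside, z up. Any one may be the full one: full weighs 0.58 to 0.76 kg (5.7 to 7.4 N), empty 0.27 kg (2.7 N). The contents are a loose block that shifts a few mm.
- pin_b_top (a point): Top centre of the sealing pin of canister_b: a steel mushroom, head 26 mm diameter and 6 mm thick, on a 10 mm shaft. With the pin up its top is 26 mm above the cap top (126 mm above the canister's underside), driven home 6 mm (head seated on the cap).
- pin_b (a joint): How far the pin of canister_b is down, in m: 0 up, 0.020 fully home on a hard stop; starts 0 to 3 mm down. Sprung (300 N/m) and held by a friction collar: 8 N to start it, 14 N near the bottom (more when fast: 12 N s/m); it stays where it is left. A blow counts if the mallet sends the pin down faster than 0.06 m/s.
- canister_c: One of three lookalike closed plastic canisters. White round body 66 mm wide up to 63 mm height, grey cap 54 mm wide from 63 to 100 mm (grip it here), sprung pin on top, 126 mm tall in all. Origin: centre of the underside, z up. Any one may be the full one: full weighs 0.58 to 0.76 kg (5.7 to 7.4 N), empty 0.27 kg (2.7 N). The contents are a loose block that shifts a few mm.
- pin_c_top (a point): Top centre of the sealing pin of canister_c: a steel mushroom, head 26 mm diameter and 6 mm thick, on a 10 mm shaft. With the pin up its top is 26 mm above the cap top (126 mm above the canister's underside), driven home 6 mm (head seated on the cap).
- pin_c (a joint): How far the pin of canister_c is down, in m: 0 up, 0.020 fully home on a hard stop; starts 0 to 3 mm down. Sprung (300 N/m) and held by a friction collar: 8 N to start it, 14 N near the bottom (more when fast: 12 N s/m); it stays where it is left. A blow counts if the mallet sends the pin down faster than 0.06 m/s.
- tray: Fixed low open white plastic tray, 130 x 130 mm outside, wall 12 mm high and 5 mm thick, floor 5 mm thick. Origin: centre of its underside, on the table. The place where the full canister is to stand for sealing.
- rest: Fixed black rubber rest for the mallet, 110 x 110 mm, 4 mm thick. Origin: centre of its underside. Tray and rest may change places.
- mallet: Two-faced mallet, 0.36 to 0.56 kg, standing on its head on the rest. Head: upright drum 58 mm wide, 70 mm tall, flat face at each end. Wooden handle, level, 18 mm wide and 26 mm tall in section, axis 35 mm above the lower face, reaching 160 mm from the head axis along the mallet's -x. Origin: centre of the lower face, z up. Centre of mass within 15 mm of the head axis.
- mallet_grip (a point): Point on the axis of the mallet's handle where it can be pinched from above (fingers closing along the mallet's y): 55 mm along -x from the head's axis, 35 mm above the lower face, 26 mm from the head's drum.
- dish: White bowl 84 mm wide, 28 mm high, bystander. Leave it alone. Origin: on its underside.
- jar: Jar with black cap 52 mm wide, 85 mm high, bystander. Leave it alone. Origin: on its underside.
- spatula: Spatula 200 mm long, lying, bystander. Leave it alone. Origin: on its underside.
Not all that is in view belongs to the job. Several things have the shape of the rest; the one meant has the colours described above.

How it is judged:
By the outcome, as a careful person would: the job done as asked, in the order asked, and still so for the second after the job is handed in, with the robot touching nothing.
It also fails if it takes over 72 s, if anything falls off the work surface, if the arm or the gripper's body presses on something with over 40 N, if the wrist force passes 120 N, or if a joint passes its speed limit or range.

## Working session

There is one attempt and no reset: what is moved stays moved. The work goes in short steps, Python scripts to look and compute and a shell command to move; the robot and the scene stay as the last step left them, time stands still between calls to the robot, and variables do not carry over. Pictures are saved under pics/ and viewed, and the job is handed in when it is done.

```bash
mkdir -p pics; python3 - <<'E'
from workcell import ctrl, imaging
import cv2
print(ctrl.get_obs())
for n in ("top","side","wrist"):
    i=imaging.camera_info(n); print(n,i)
    cv2.imwrite(f"pics/{n}0.png",imaging.get_image(n))
E
```

```text
{'t': 0.0, 'qpos': array([-1.29200849e+00,  4.23830231e-01,  1.63068029e+00, -1.34632291e-05,
        1.08857635e+00, -1.89665222e-02]), 'qvel': array([-1.40398131e-04, -3.90615468e-05, -3.32396732e-03,  8.73833429e-05,
       -3.13167545e-04,  5.59678507e-04]), 'joint_torque': array([ 1.20140285e-03, -5.44613957e+01, -2.73665804e+01,  6.42911531e-02,
        2.28635932e-02, -1.20406462e-04]), 'ee_pos': array([ 183.25691726, -596.98577144,  238.91210781]), 'orientation': array([-3.10537595e+00, -4.65775778e-01,  3.22476999e-04]), 'ft_force': array([0.50657324, 0.06722432, 0.4942963 ]), 'moment': array([ 0.01993165, -0.01913779,  0.04523168]), 'width': 87.51751852354764}
top {'camera_matrix': array([[492.04896025,   0.        , 256.56028202],
       [  0.        , 492.04896025, 194.39878015],
       [  0.        ,   0.        ,   1.        ]]), 'k1': -0.19764973277228723, 'rvec': array([ 2.18382199, -2.13624294,  0.10582981]), 'tvec': array([ -71.65830173,  541.91406485, 1538.44778813])}
side {'camera_matrix': array([[466.09661013,   0.        , 256.51774788],
       [  0.        , 466.09661013, 189.28482649],
       [  0.        ,   0.        ,   1.        ]]), 'k1': -0.042798726125621724, 'rvec': array([ 0.76040875, -2.47425   ,  1.28260944]), 'tvec': array([387.90840157, 312.50595478, 983.82852601])}
wrist {'camera_matrix': array([[339.17872162,   0.        , 255.32144071],
       [  0.        , 339.17872162, 191.77642483],
       [  0.        ,   0.        ,   1.        ]]), 'k1': -0.10146784562328627, 'rvec': array([-2.35526924,  1.74157364,  0.22565446]), 'tvec': array([-624.85044715,  -30.35061249,  390.94676602])}
```

View pics/top0.png

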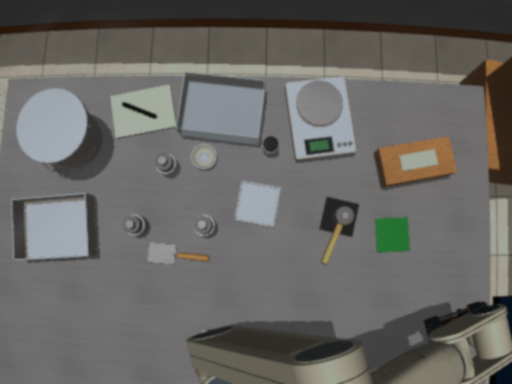

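View pics/side0.png

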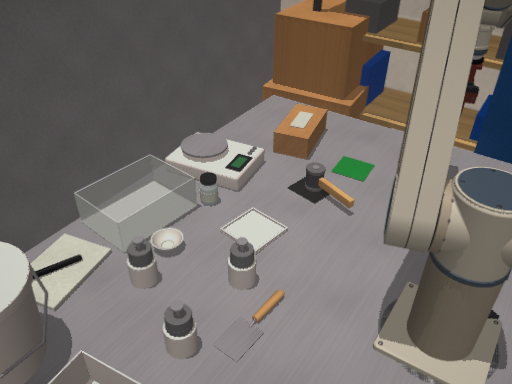

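View pics/wrist0.png

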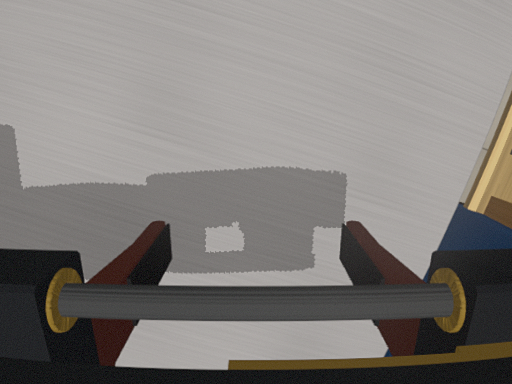

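```bash
cat > h.py <<'E'
import numpy as np, cv2
from workcell import ctrl, imaging
def ray(info,u,v):
    K=info["camera_matrix"];k1=info["k1"]
    p=cv2.undistortPoints(np.array([[[u,v]]],float),K,np.array([k1,0,0,0,0]))[0,0]
    R=cv2.Rodrigues(np.array(info["rvec"]))[0];t=np.array(info["tvec"])
    return -R.T@t, R.T@np.array([p[0],p[1],1.])
def at(info,u,v,z):
    c,d=ray(info,u,v); return c+d*(z-c[2])/d[2]
def proj(info,P):
    return cv2.projectPoints(np.array(P,float).reshape(-1,1,3),np.array(info["rvec"]),np.array(info["tvec"]),info["camera_matrix"],np.array([info["k1"],0,0,0,0]))[0].reshape(-1,2)
def tri(a,b):
    A=[];B=[]
    M=np.zeros((3,3));r=np.zeros(3)
    for c,d in (a,b):
        d=d/np.linalg.norm(d);Q=np.eye(3)-np.outer(d,d);M+=Q;r+=Q@c
    return np.linalg.solve(M,r)
E
python3 - <<'E'
from h import *
T=imaging.camera_info("top")
for n,u,v,z in (("c1",166,163,120),("c2",135,225,120),("c3",205,226,120),("tray",258,204,8),("mallet",345,215,70),("rest",340,216,4),("handle end",326,261,45),("jar",270,146,85),("dish",204,156,28)):
    print(n,at(T,u,v,z).round())
im=cv2.imread("pics/top0.png")
cv2.imwrite("pics/t1.png",cv2.resize(im[135:275,110:240],None,fx=4.2,fy=4.2,interpolation=cv2.INTER_CUBIC))
cv2.imwrite("pics/t2.png",cv2.resize(im[165:275,220:370],None,fx=5,fy=5,interpolation=cv2.INTER_CUBIC))
im=cv2.imread("pics/side0.png")
cv2.imwrite("pics/s1.png",cv2.resize(im[200:380,100:300],None,fx=3.3,fy=3.3,interpolation=cv2.INTER_CUBIC))
cv2.imwrite("pics/s2.png",cv2.resize(im[140:260,210:380],None,fx=4.5,fy=4.5,interpolation=cv2.INTER_CUBIC))
E
```

```text
c1 [624. 218. 120.]
c2 [432. 305. 120.]
c3 [435.  91. 120.]
tray [515. -65.   8.]
mallet [ 480. -336.   70.]
rest [ 482. -331.    4.]
handle end [ 337. -282.   45.]
jar [690. -99.  85.]
dish [665. 113.  28.]
```

View pics/t1.png

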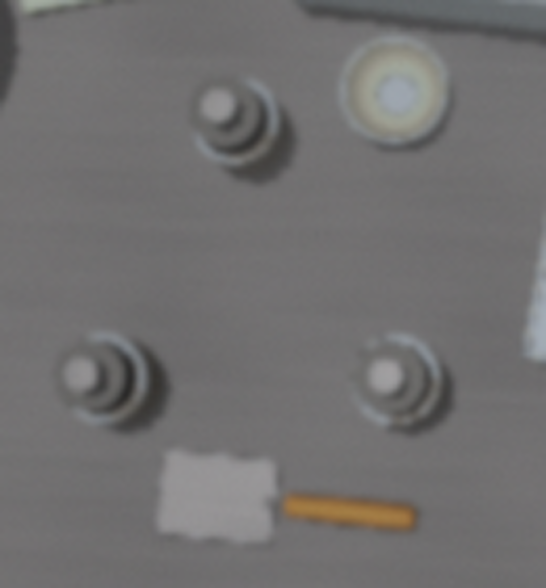

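View pics/t2.png

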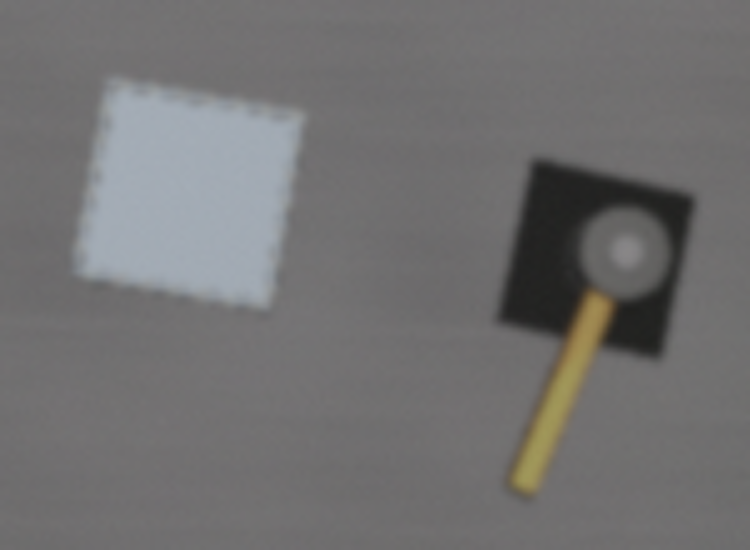

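View pics/s1.png

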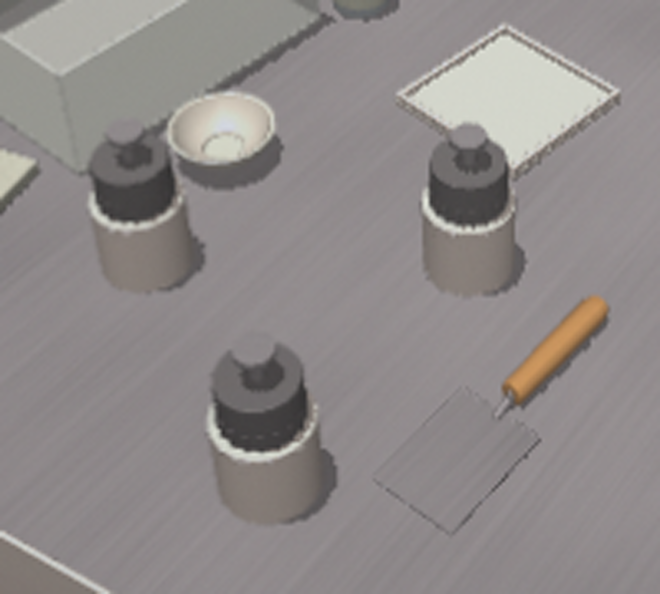

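View pics/s2.png

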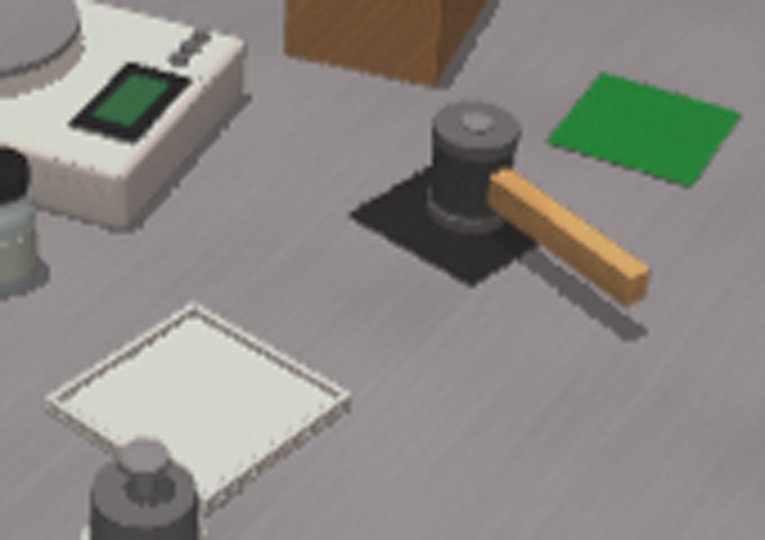

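```bash
python3 - <<'E'
from h import *
T=imaging.camera_info("top");S=imaging.camera_info("side")
def t(x,y,f,ox,oy): return x/f+ox-.4,y/f+oy-.4
for n,a,b in (("c1",t(219,106,4.2,110,135),t(126,133,3.3,100,200)),("c2",t(81,376,4.2,110,135),t(254,351,3.3,100,200)),("c3",t(385,376,4.2,110,135),t(468,137,3.3,100,200)),("mal",t(625,252,5,220,165),t(476,122,4.5,210,140))):
    z=124 if n[0]=='c' else 74
    print(n,tri(ray(T,*a),ray(S,*b)).round(1),at(T,*a,z).round(1),at(S,*b,z).round(1))
tr=np.array([at(T,*t(x,y,5,220,165),12) for x,y in((108,78),(305,112),(270,305),(76,275))]);print(tr.round(),tr.mean(0))
sr=np.array([at(S,*t(x,y,4.5,210,140),12) for x,y in((195,303),(350,400),(46,401))]);print("side tray",sr.round())
r=np.array([at(T,*t(x,y,5,220,165),4) for x,y in((535,158),(693,198),(661,356),(500,322))]);print(r.round(),r.mean(0))
h=at(T,*t(525,487,5,220,165),52);m=at(T,*t(625,252,5,220,165),74);print(h,m,h-m,np.degrees(np.arctan2(*(m-h)[1::-1])))
hs=at(S,*t(622,278,4.5,210,140),52);print("side hend",hs)
# camera wrist relative
o=ctrl.get_obs();W=imaging.camera_info("wrist");R=cv2.Rodrigues(W["rvec"])[0];c=-R.T@W["tvec"]
Rt=cv2.Rodrigues(o["orientation"])[0];print("tool axes",Rt.round(3),"cam in tool",Rt.T@(c-o["ee_pos"]))
E
```

```text
c1 [633.2 231.  121.2] [632.7 230.4 124. ] [630.7 233.  124. ]
c2 [435. 324. 122.] [434.3 323.1 124. ] [434.3 325.5 124. ]
c3 [440.5 102.5 121.7] [440.2 102.2 124. ] [439.2 104.7 124. ]
mal [ 480.3 -334.    74.7] [ 480.2 -334.2   74. ] [ 480.9 -334.9   74. ]
[[ 590.   -9.   12.]
 [ 571. -137.   12.]
 [ 446. -116.   12.]
 [ 462.    8.   12.]] [517.41947614 -63.28492078  12.        ]
side tray [[ 568. -134.   12.]
 [ 440. -108.   12.]
 [ 587.   -5.   12.]]
[[ 545. -287.    4.]
 [ 521. -391.    4.]
 [ 418. -370.    4.]
 [ 438. -265.    4.]] [ 480.70983865 -328.10748651    4.        ]
[ 333.83673615 -276.46876799   52.        ] [ 480.18446132 -334.20198253   74.        ] [-146.34772518   57.73321454  -22.        ] -21.52890805196973
side hend [ 338.8499491  -260.92187891   52.        ]
tool axes [[ 0.956  0.293 -0.   ]
 [ 0.293 -0.956  0.001]
 [ 0.    -0.001 -1.   ]] cam in tool [  68.80899318    0.92591902 -145.73967328]
```

```bash
python3 -m crank '[{"travel":[0,0,0],"turn":0.99},{"travel":[0,0,0],"turn":0.99},{"travel":[0,0,0],"turn":0.99},{"travel":[0.35,-0.9,0],"turn":0},{"travel":[0.35,-0.93,0],"turn":0},{"travel":[0.35,-0.93,0],"turn":0},{"travel":[0.35,-0.93,0],"turn":0},{"travel":[0.35,-0.93,0],"turn":0},{"travel":[0.35,-0.93,0],"turn":0}]' 1
```

```text
t: 1.05
ee_pos: [290.6, -320.1, 236.5]
orientation: [-3.139, 0.032, 0.001]
ft_force: [0.6, 0.7, 0.8]
width: 88.0
```

```bash
python3 -m crank '[{"travel":[0.3,-0.9,0],"turn":0},{"travel":[0.3,-0.9,0],"turn":0},{"travel":[0.3,-0.9,0.2],"turn":0},{"travel":[0.3,-0.9,0.2],"turn":0},{"travel":[0.3,-0.9,0.2],"turn":0},{"travel":[0.3,-0.9,0.2],"turn":0},{"travel":[0.3,-0.9,0.1],"turn":0},{"travel":[0.3,-0.9,0],"turn":0},{"travel":[0.3,-0.7,0],"turn":0},{"travel":[0.2,-0.3,0],"turn":0}]' 1; python3 - <<'E'
from h import *
o=ctrl.get_obs();W=imaging.camera_info("wrist");cv2.imwrite("pics/w1.png",imaging.get_image("wrist"))
print(o["ee_pos"],o["orientation"],o["ft_force"]); print(proj(W,[[440,103,124],[440,103,100]]))
E
```

```text
t: 2.05
ee_pos: [447.5, 106.3, 191.7]
orientation: [3.141, -0.03, 0.007]
ft_force: [0.3, -0.5, 0.1]
width: 87.7
[447.48869463 106.28151084 191.74618161] [ 3.14110448 -0.0296129   0.00720323] [ 0.33703235 -0.4902979   0.1226034 ]
[[259.39516383 222.45891475]
 [259.02319325 211.50957948]]
```

View pics/w1.png

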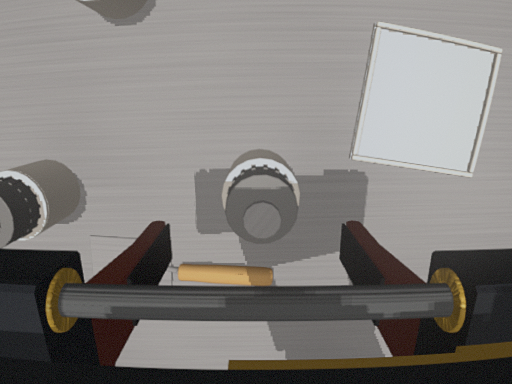

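```bash
python3 - <<'E'
from h import *
W=imaging.camera_info("wrist")
print(at(W,262,219,124).round(1))
r=np.array([at(W,u,v,12) for u,v in((376.5,24),(500,49.5),(473,176),(351.5,158))]);print(r.round(),r.mean(0))
print(at(W,8,222,124).round(1))
o=ctrl.get_obs();print(o["ee_pos"],o["orientation"])
E
```

```text
[444.1 102.2 124. ]
[[ 591.   -7.   12.]
 [ 572. -133.   12.]
 [ 447. -117.   12.]
 [ 467.   12.   12.]] [519.05930445 -61.12350331  12.        ]
[444.1 282.9 124. ]
[449.179122   107.16975729 192.01799585] [-3.140927    0.02969955 -0.00997628]
```

```bash
python3 -m crank '[{"travel":[-0.15,0.09,0],"turn":0},{"travel":[0,0,0.5],"turn":0},{"travel":[0,0,0.6],"turn":0},{"travel":[0,0,0.5],"turn":0},{"travel":[0,0,0.4],"turn":0},{"travel":[0,0,0.1],"turn":0}]' 1
```

```text
t: 2.7
ee_pos: [437.8, 98.2, 85.1]
orientation: [3.141, -0.032, 0.01]
ft_force: [-0.8, 0.3, -0.0]
width: 87.9
```

```bash
python3 -m crank '[{"travel":[0.07,-0.07,0],"turn":0},{"travel":[0,0,0],"turn":0}]' 1; python3 - <<'E'
from h import *
for i in range(2): o=ctrl.get_obs();print(o["ee_pos"],o["orientation"],o["ft_force"])
E
```

```text
t: 2.9
ee_pos: [440.3, 100.1, 85.5]
orientation: [3.141, -0.035, 0.007]
ft_force: [0.6, -0.2, -0.1]
width: 88.1
[440.30611649 100.13169294  85.45578748] [ 3.1406717  -0.03505169  0.0070197 ] [ 0.59410008 -0.18639394 -0.06386055]
[440.30611649 100.13169294  85.45578748] [ 3.1406717  -0.03505169  0.0070197 ] [ 0.59410008 -0.18639394 -0.06386055]
```

```bash
python3 -m crank '[{"travel":[0.02,-0.04,0],"turn":0},{"travel":[0,0,0],"turn":0},{"travel":[0,0,0],"turn":0},{"travel":[0,0,0],"turn":0},{"travel":[0,0,0],"turn":0}]' -1
```

```text
t: 3.4
ee_pos: [443.3, 102.4, 88.6]
orientation: [-3.141, 0.035, -0.016]
ft_force: [-0.1, 0.0, -4.5]
width: 53.6
```

```bash
python3 -m crank '[{"travel":[0,0,-0.15],"turn":0},{"travel":[0,0,-0.15],"turn":0},{"travel":[0,0,0],"turn":0},{"travel":[0,0,0],"turn":0}]' -1;  python3 -m crank '[{"travel":[0,0,0],"turn":0}]';python3 -m crank '[{"travel":[0,0,0],"turn":0}]'
```

```text
t: 3.8
ee_pos: [441.2, 102.1, 103.8]
orientation: [3.141, -0.035, 0.01]
ft_force: [0.2, -0.0, -6.9]
width: 53.7
t: 3.9
ee_pos: [441.0, 102.1, 103.8]
orientation: [3.141, -0.034, 0.01]
ft_force: [0.5, 0.8, -6.3]
width: 53.5
t: 4.0
ee_pos: [440.9, 102.1, 103.6]
orientation: [3.141, -0.034, 0.009]
ft_force: [0.1, -1.0, -7.5]
width: 53.7
```

```bash
python3 -m crank '[{"travel":[0,0,-0.3],"turn":0},{"travel":[0,0,-0.4],"turn":0},{"travel":[0.12,0.2,0],"turn":0},{"travel":[0.2,0.4,0],"turn":0},{"travel":[0.3,0.6,0],"turn":0},{"travel":[0.3,0.7,0],"turn":0},{"travel":[0.3,0.6,0],"turn":0},{"travel":[0.2,0.4,0],"turn":0},{"travel":[0.1,0.3,0],"turn":0},{"travel":[0,0.1,0],"turn":0},{"travel":[0,0,0],"turn":0}]' -1
```

```text
t: 5.1
ee_pos: [514.2, -76.3, 131.6]
orientation: [3.139, -0.031, -0.001]
ft_force: [-0.2, -0.0, -5.7]
width: 53.5
```

```bash
python3 -m crank '[{"travel":[0.06,-0.15,0.1],"turn":0},{"travel":[0.03,-0.14,0.2],"turn":0},{"travel":[0,0,0.2],"turn":0},{"travel":[0,0,0.1],"turn":0},{"travel":[0,0,0],"turn":0}]' -1;python3 - <<'E'
from h import *
cv2.imwrite("pics/w2.png",imaging.get_image("wrist"));cv2.imwrite("pics/s3.png",imaging.get_image("side"))
E
```

```text
t: 5.6
ee_pos: [517.2, -57.6, 97.3]
orientation: [3.14, -0.026, -0.007]
ft_force: [0.3, -0.2, -7.1]
width: 53.1
```

View pics/w2.png

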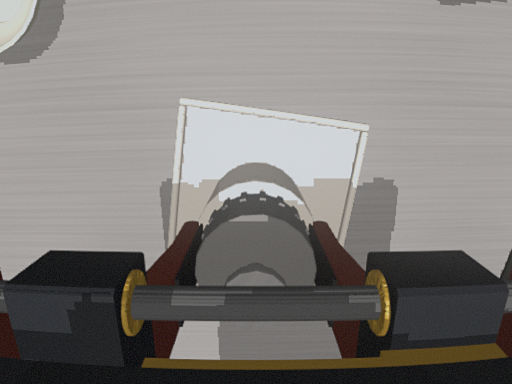

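View pics/s3.png

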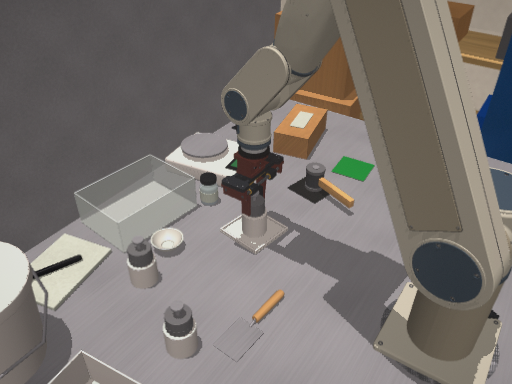

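```bash
python3 -m crank '[{"travel":[0,0.04,0.04],"turn":0},{"travel":[0,0.02,0.04],"turn":0},{"travel":[0,0,0.03],"turn":0}]' -1;python3 -m crank '[{"travel":[0,0,0.02],"turn":0}]';python3 -m crank '[{"travel":[0,0,0.02],"turn":0}]'
```

```text
t: 6.0
ee_pos: [518.4, -61.5, 93.6]
orientation: [3.14, -0.027, -0.002]
ft_force: [-5.7, 0.1, 16.8]
width: 53.5
t: 6.1
ee_pos: [518.4, -61.6, 93.6]
orientation: [3.14, -0.028, -0.002]
ft_force: [-5.3, 2.5, 11.7]
width: 53.4
t: 6.2
ee_pos: [518.5, -61.6, 93.7]
orientation: [3.141, -0.029, -0.001]
ft_force: [-4.2, 2.0, 5.5]
width: 53.8
```

```bash
python3 -m crank '[{"travel":[0,0,0],"turn":0},{"travel":[0,0,0],"turn":0},{"travel":[0,0,0],"turn":0},{"travel":[0,0,0],"turn":0}]' 1;python3 -m crank '[{"travel":[0,0,-0.5],"turn":0},{"travel":[0,0,-0.8],"turn":0},{"travel":[0,0,-0.8],"turn":0},{"travel":[0,0,-0.2],"turn":0}]'; python3 - <<'E'
from h import *
o=ctrl.get_obs();W=imaging.camera_info("wrist");cv2.imwrite("pics/w3.png",imaging.get_image("wrist"));cv2.imwrite("pics/t3.png",imaging.get_image("top"))
print(o["ee_pos"]);np.save("W3.npy",W,allow_pickle=True)
E
```

```text
t: 6.6
ee_pos: [521.2, -62.5, 96.1]
orientation: [3.14, -0.03, 0.009]
ft_force: [0.4, -0.2, -0.4]
width: 82.1
t: 7.0
ee_pos: [519.7, -62.3, 212.6]
orientation: [3.14, -0.03, 0.001]
ft_force: [0.2, 0.7, 0.7]
width: 88.0
[519.70729245 -62.29729555 212.6339735 ]
```

View pics/w3.png

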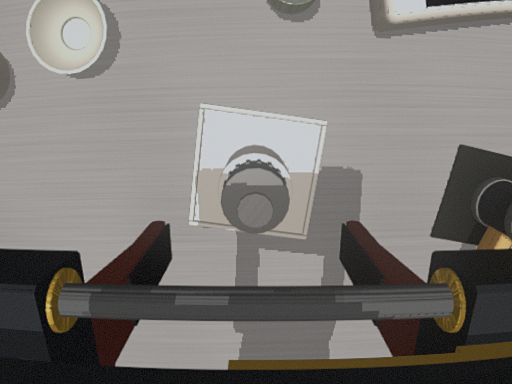

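```bash
python3 - <<'E'
from h import *
W=np.load("W3.npy",allow_pickle=True).item()
print(at(W,256,209,129).round(1),at(W,256,209,126).round(1))
r=np.array([at(W,u,v,12) for u,v in((200.5,104.5),(326,122),(305,238),(190.5,225))]);print(r.round(),r.mean(0))
E
python3 -m crank '[{"travel":[-0.2,0.4,0],"turn":1},{"travel":[-0.2,0.8,0],"turn":1},{"travel":[-0.2,0.95,0],"turn":1},{"travel":[-0.2,0.95,0],"turn":0.8},{"travel":[0,0.95,0],"turn":0},{"travel":[0,0.6,0],"turn":0},{"travel":[0,0.3,0],"turn":0},{"travel":[0,0,0],"turn":0}]'; python3 - <<'E'
from h import *
W=imaging.camera_info("wrist");cv2.imwrite("pics/w4.png",imaging.get_image("wrist"));np.save("W4.npy",W,allow_pickle=True)
E
```

```text
[516.4 -63.5 129. ] [515.4 -63.5 126. ]
[[ 590.  -10.   12.]
 [ 570. -136.   12.]
 [ 445. -116.   12.]
 [ 463.    9.   12.]] [516.82666061 -63.28224207  12.        ]
t: 7.9
ee_pos: [402.0, -295.4, 196.4]
orientation: [-3.07, 0.642, 0.029]
ft_force: [0.5, 0.1, -0.2]
width: 87.7
```

View pics/w4.png

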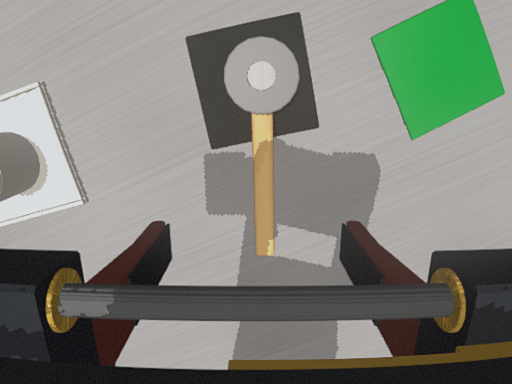

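```bash
python3 - <<'E'
from h import *
W=np.load("W4.npy",allow_pickle=True).item()
m=at(W,261.5,75.5,74);a=at(W,262.5,118,52);e=at(W,265,254,52)
print(m.round(1),a.round(1),e.round(1),np.degrees(np.arctan2(*(a-e)[1::-1])),np.degrees(np.arctan2(*(m-e)[1::-1])))
r=np.array([at(W,u,v,4) for u,v in((300,13),(318,127),(212,149),(186,38))]);print(r.round(),r.mean(0))
o=ctrl.get_obs();R=cv2.Rodrigues(o["orientation"])[0];print(o["ee_pos"],R.round(3))
for yaw in(-22.5,-24,):
  d=np.array([np.cos(np.radians(yaw)),np.sin(np.radians(yaw)),0]);g=m-50*d;g[2]=39;print(yaw,g.round(1),"tool",(R.T@(g-o["ee_pos"])/50).round(3))
E
```

```text
[ 480.6 -335.2   74. ] [ 449.8 -323.2   52. ] [ 334.3 -276.    52. ] -22.246017727620117 -22.056928315660127
[[ 522. -393.    4.]
 [ 417. -370.    4.]
 [ 439. -265.    4.]
 [ 544. -287.    4.]] [ 480.50970171 -328.60876265    4.        ]
[ 402.08348454 -294.40566512  196.2706725 ] [[ 0.916 -0.4   -0.018]
 [-0.4   -0.917  0.009]
 [-0.02  -0.001 -1.   ]]
-22.5 [ 434.4 -316.1   39. ] tool [0.829 0.143 3.129]
-24 [ 434.9 -314.9   39. ] tool [0.829 0.117 3.129]
```

```bash
python3 -m crank '[{"travel":[0.4,0.07,0.3],"turn":-0.24},{"travel":[0.4,0.07,0.6],"turn":0},{"travel":[0,0,0.7],"turn":0},{"travel":[0,0,0.7],"turn":0},{"travel":[0,0,0.3],"turn":0},{"travel":[0,0,0.1],"turn":0},{"travel":[0,0,0],"turn":0}]'; python3 - <<'E'
from h import *
o=ctrl.get_obs();R=cv2.Rodrigues(o["orientation"])[0];print(o["ee_pos"],R.round(3))
m=np.array([480.6,-334.7,0])
yaw=-22.3
d=np.array([np.cos(np.radians(yaw)),np.sin(np.radians(yaw)),0]);g=m-50*d;g[2]=37;print(g.round(1),"tool",(R.T@(g-o["ee_pos"])/50).round(3))
E
```

```text
t: 8.65
ee_pos: [436.4, -306.7, 50.4]
orientation: [-3.076, 0.591, 0.039]
ft_force: [0.2, -0.2, 0.3]
width: 87.8
[ 436.3995603  -306.72023392   50.42046134] [[ 0.928 -0.371 -0.022]
 [-0.371 -0.929  0.014]
 [-0.026 -0.005 -1.   ]]
[ 434.3 -315.7   37. ] tool [0.035 0.184 0.267]
```

```bash
python3 -m crank '[{"travel":[0.02,0.18,0.06],"turn":0},{"travel":[0,0,0.1],"turn":0},{"travel":[0,0,0.08],"turn":0},{"travel":[0,0,0],"turn":0}]'; python3 - <<'E'
from h import *
o=ctrl.get_obs();R=cv2.Rodrigues(o["orientation"])[0];print(o["ee_pos"],R.round(3))
m=np.array([480.6,-334.7,0])
yaw=-22.3
d=np.array([np.cos(np.radians(yaw)),np.sin(np.radians(yaw)),0]);g=m-50*d;g[2]=37;print(g.round(1),"tool",(R.T@(g-o["ee_pos"])/50).round(3))
E
```

```text
t: 9.05
ee_pos: [435.3, -316.2, 39.9]
orientation: [-3.078, 0.59, 0.032]
ft_force: [-0.6, -0.8, -0.0]
width: 87.7
[ 435.31088903 -316.2214758    39.88707967] [[ 0.929 -0.37  -0.019]
 [-0.37  -0.929  0.011]
 [-0.022 -0.004 -1.   ]]
[ 434.3 -315.7   37. ] tool [-0.02  -0.002  0.058]
```

```bash
python3 -m crank '[{"travel":[-0.02,0,0.06],"turn":0},{"travel":[0,0,0],"turn":0},{"travel":[0,0,0],"turn":0},{"travel":[0,0,0],"turn":0},{"travel":[0,0,0],"turn":0},{"travel":[0,0,0],"turn":0},{"travel":[0,0,0],"turn":0},{"travel":[0,0,0],"turn":0}]' -1
```

```text
t: 9.85
ee_pos: [434.8, -316.4, 37.9]
orientation: [-3.079, 0.591, 0.029]
ft_force: [-0.1, -0.3, -0.2]
width: 27.1
```

```bash
python3 -m crank '[{"travel":[0,0,0],"turn":0},{"travel":[0,0,0],"turn":0}]'
```

```text
t: 10.05
ee_pos: [434.9, -316.4, 37.9]
orientation: [-3.079, 0.591, 0.029]
ft_force: [-0.5, 1.1, -0.2]
width: 18.0
```

```bash
python3 -m crank '[{"travel":[0,0,0],"turn":0},{"travel":[0,0,0],"turn":0},{"travel":[0,0,-0.1],"turn":0},{"travel":[0,0,-0.2],"turn":0},{"travel":[0,0,-0.3],"turn":0},{"travel":[0,0,-0.4],"turn":0},{"travel":[0,0,-0.3],"turn":0},{"travel":[0,0,-0.1],"turn":0},{"travel":[0,0,0],"turn":0},{"travel":[0,0,0],"turn":0}]';python3 - <<'E'
from h import *
o=ctrl.get_obs();print(o["moment"],cv2.Rodrigues(o["orientation"])[0].round(3))
W=imaging.camera_info("wrist");cv2.imwrite("pics/w5.png",imaging.get_image("wrist"));cv2.imwrite("pics/s5.png",cv2.resize(imaging.get_image("side")[100:260,200:400],None,fx=3.5,fy=3.5))
E
```

```text
t: 11.05
ee_pos: [432.7, -314.6, 110.1]
orientation: [-3.075, 0.59, 0.042]
ft_force: [-0.7, -0.2, -5.9]
width: 18.2
[ 0.09629743  0.26408036 -0.03935616] [[ 0.929 -0.37  -0.024]
 [-0.37  -0.929  0.015]
 [-0.028 -0.005 -1.   ]]
```

View pics/w5.png

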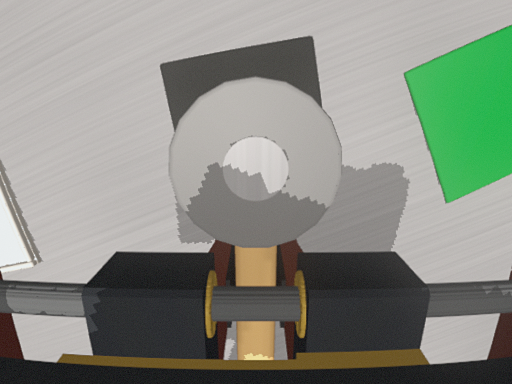

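View pics/s5.png

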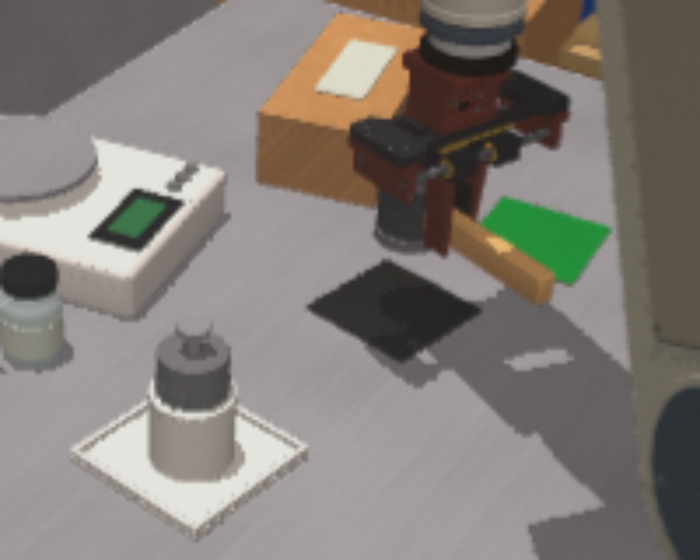

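```bash
python3 -m crank '[{"travel":[0,-0.1,-0.4],"turn":0},{"travel":[-0.05,-0.2,-0.7],"turn":0},{"travel":[-0.1,-0.4,-0.7],"turn":0},{"travel":[-0.15,-0.6,-0.3],"turn":0},{"travel":[-0.2,-0.7,0],"turn":0},{"travel":[-0.2,-0.8,0],"turn":0},{"travel":[-0.2,-0.8,0],"turn":0},{"travel":[-0.2,-0.7,0],"turn":0},{"travel":[-0.1,-0.5,0],"turn":0},{"travel":[-0.05,-0.3,0],"turn":0},{"travel":[0,-0.1,0],"turn":0},{"travel":[0,0,0],"turn":0}]';cat > st.py <<'E'
from h import *
import sys
o=ctrl.get_obs();R=cv2.Rodrigues(o["orientation"])[0];p=o["ee_pos"]
print(p.round(1),"t",o["t"],"yaw",np.degrees(np.arctan2(R[1,0],R[0,0])).round(2),"tilt",R[2].round(3),o["ft_force"].round(1),o["moment"].round(2))
x,y,z=map(float,sys.argv[1:4])
if len(sys.argv)>4:
    c=R@np.array([float(sys.argv[4]),0,0]); x-=c[0];y-=c[1]
print("move",(R.T@(np.array([x,y,z])-p)/50).round(3))
E
python3 st.py 517 -63 190 50
```

```text
t: 12.35
ee_pos: [470.8, -40.8, 214.5]
orientation: [-3.069, 0.593, 0.066]
ft_force: [0.2, -0.0, -5.1]
width: 18.0
[470.8 -40.8 214.5] t 12.35 yaw -21.88 tilt [-0.044 -0.007 -0.999] [ 0.2 -0.  -5.1] [ 0.1   0.15 -0.  ]
move [0.046 0.071 0.488]
```

```bash
python3 -m crank '[{"travel":[0.04,0.07,0.2],"turn":0},{"travel":[0,0,0.2],"turn":0},{"travel":[0,0,0],"turn":0}]'; python3 st.py 517 -63 165 50; python3 - <<'E'
from h import *
S=imaging.camera_info("side")
im=imaging.get_image("side");print(proj(S,[[517,-63,131],[517,-63,105]]))
cv2.imwrite("pics/s6.png",cv2.resize(im[110:270,170:370],None,fx=3.5,fy=3.5,interpolation=cv2.INTER_CUBIC))
cv2.imwrite("pics/w6.png",imaging.get_image("wrist"))
E
```

```text
t: 12.65
ee_pos: [469.8, -46.6, 191.9]
orientation: [-3.069, 0.597, 0.068]
ft_force: [-0.0, 0.2, -4.6]
width: 17.7
[469.8 -46.6 191.9] t 12.65 yaw -22.0 tilt [-0.046 -0.006 -0.999] [-0.   0.2 -4.6] [ 0.07  0.22 -0.01]
move [ 0.024 -0.047  0.538]
[[254.49104427 190.81043041]
 [254.35633069 199.04482531]]
```

View pics/s6.png

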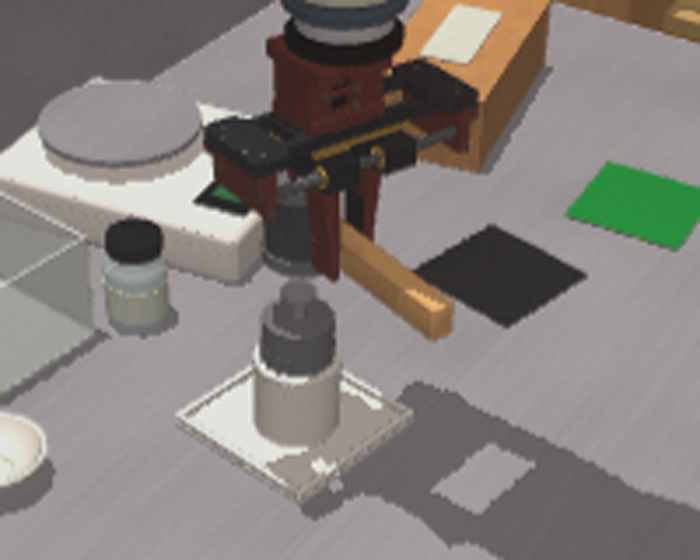

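View pics/w6.png

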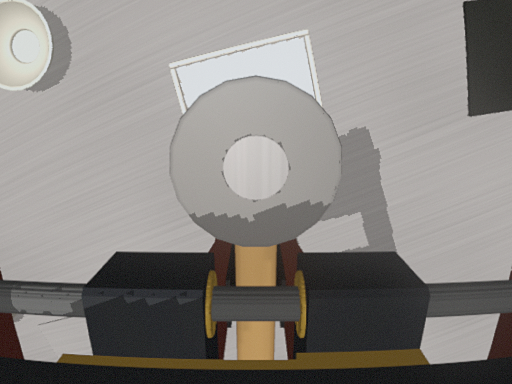

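```bash
python3 -m crank '[{"travel":[0.02,-0.04,0],"turn":0},{"travel":[0,0,0.95],"turn":0}]'; python3 -m crank '[{"travel":[0,0,-0.3],"turn":0},{"travel":[0,0,-0.5],"turn":0},{"travel":[0,0,0],"turn":0}]'; python3 st.py 517 -63 165 50; python3 - <<'E'
from h import *
im=imaging.get_image("side")
cv2.imwrite("pics/s7.png",cv2.resize(im[110:270,170:370],None,fx=3.5,fy=3.5,interpolation=cv2.INTER_CUBIC))
E
```

```text
t: 12.95
ee_pos: [476.5, -45.3, 150.0]
orientation: [-3.068, 0.598, 0.043]
ft_force: [0.8, 1.5, 10.5]
width: 18.2
t: 13.25
ee_pos: [474.7, -45.9, 182.8]
orientation: [-3.068, 0.599, 0.067]
ft_force: [0.8, -0.5, -4.1]
width: 18.1
[474.7 -45.9 182.8] t 13.25 yaw -22.11 tilt [-0.045 -0.007 -0.999] [ 0.8 -0.5 -4.1] [0.11 0.08 0.02]
move [-0.071  0.001  0.359]
```

View pics/s7.png

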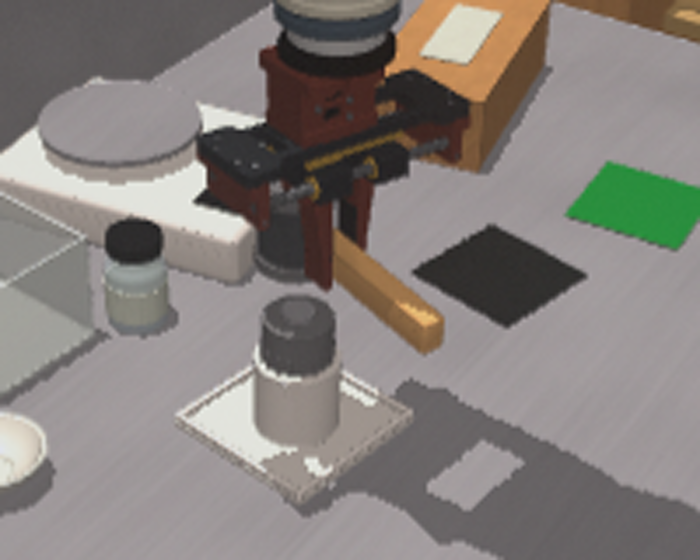

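```bash
python3 -m crank '[{"travel":[-0.07,0,-0.05],"turn":0},{"travel":[0,0,0],"turn":0},{"travel":[0,0,0.9],"turn":0}]'; python3 -m crank '[{"travel":[0,0,-0.3],"turn":0},{"travel":[0,0,-0.5],"turn":0},{"travel":[0,0,0],"turn":0}]'; python3 st.py 517 -63 165 50; python3 - <<'E'
from h import *
im=imaging.get_image("side")
cv2.imwrite("pics/s8.png",cv2.resize(im[180:250,225:285],None,fx=8,fy=8,interpolation=cv2.INTER_CUBIC))
E
```

```text
t: 13.6
ee_pos: [473.1, -44.0, 142.7]
orientation: [-3.067, 0.6, 0.05]
ft_force: [0.2, 0.7, 22.6]
width: 17.8
t: 13.9
ee_pos: [468.5, -43.9, 174.2]
orientation: [-3.068, 0.6, 0.079]
ft_force: [0.7, 0.9, -4.1]
width: 17.6
[468.5 -43.9 174.2] t 13.9 yaw -22.11 tilt [-0.052 -0.005 -0.999] [ 0.7  0.9 -4.1] [0.09 0.14 0.02]
move [ 0.054 -0.01   0.182]
```

View pics/s8.png

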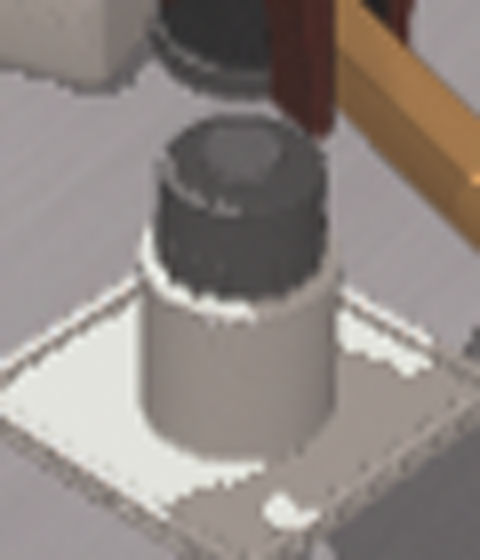

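```bash
python3 -m crank '[{"travel":[0.05,0,-0.1],"turn":0},{"travel":[0,0,0],"turn":0},{"travel":[0,0,1.0],"turn":0},{"travel":[0,0,0.1],"turn":0}]'; python3 -m crank '[{"travel":[0,0,-0.3],"turn":0},{"travel":[0,0,-0.7],"turn":0},{"travel":[0,0,-0.5],"turn":0},{"travel":[0,0,0],"turn":0}]'; python3 st.py 517 -63 165 50; python3 - <<'E'
from h import *
im=imaging.get_image("side")
cv2.imwrite("pics/s9.png",cv2.resize(im[170:250,225:285],None,fx=7,fy=7,interpolation=cv2.INTER_CUBIC))
cv2.imwrite("pics/w9.png",imaging.get_image("wrist"))
E
```

```text
t: 14.35
ee_pos: [469.4, -43.2, 123.5]
orientation: [-3.067, 0.6, 0.071]
ft_force: [-5.9, 3.0, 5.0]
width: 17.3
t: 14.75
ee_pos: [470.6, -44.6, 196.8]
orientation: [-3.067, 0.6, 0.082]
ft_force: [0.4, -0.2, -5.8]
width: 17.7
[470.6 -44.6 196.8] t 14.75 yaw -22.12 tilt [-0.055 -0.005 -0.998] [ 0.4 -0.2 -5.8] [0.12 0.09 0.04]
move [ 0.034 -0.005  0.635]
```

View pics/s9.png

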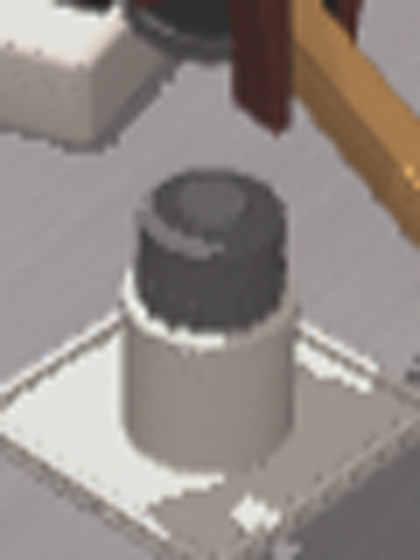

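View pics/w9.png

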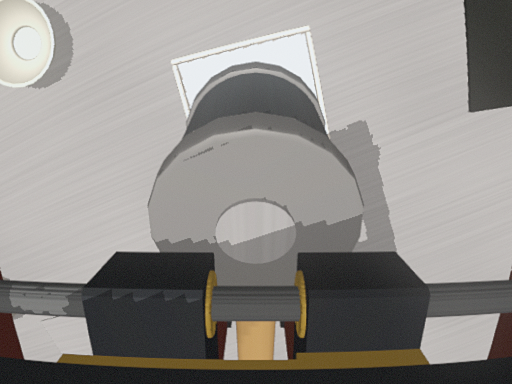

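```bash
cat > tilt.py <<'E'
from h import *
# predict top-face centre pixel row vs tilt in tool frame (head up positive), camera fixed in tool
o=ctrl.get_obs();W=imaging.camera_info("wrist");R=cv2.Rodrigues(o["orientation"])[0];p=o["ee_pos"]
for th in range(-10,40,3):
    t=np.radians(th)
    f=lambda a,u: p+R@np.array([a*np.cos(t)-u*np.sin(t),0,-2-(a*np.sin(t)+u*np.cos(t))])
    print(th,proj(W,[f(50,35),f(79,35),f(79,-35)]).round(0)[:,1])
E
python3 tilt.py
```

```text
-10 [145.  61.  99.]
-7 [150.  63.  95.]
-4 [156.  66.  90.]
-1 [162.  70.  86.]
2 [169.  75.  82.]
5 [177.  82.  78.]
8 [185.  89.  74.]
11 [194.  98.  71.]
14 [204. 108.  68.]
17 [214. 120.  65.]
20 [224. 133.  63.]
23 [235. 148.  61.]
26 [246. 164.  60.]
29 [257. 182.  59.]
32 [268. 200.  59.]
35 [280. 220.  60.]
38 [291. 241.  61.]
```

```bash
python3 -m crank '[{"travel":[0,0,-0.4],"turn":0.5},{"travel":[0,0,0],"turn":1},{"travel":[0,0,0],"turn":1},{"travel":[0,0,0],"turn":1},{"travel":[0,0,0],"turn":0.9},{"travel":[0,0,0],"turn":0.4},{"travel":[0,0,0],"turn":0}]'; python3 st.py 517 -63 200 -90
```

```text
t: 15.55
ee_pos: [462.2, -43.7, 202.3]
orientation: [2.832, -1.344, -0.121]
ft_force: [-0.3, 0.6, -5.3]
width: 17.8
[462.2 -43.7 202.3] t 15.55 yaw -50.85 tilt [-0.068  0.037 -0.997] [-0.3  0.6 -5.3] [0.2  0.02 0.02]
move [ 2.784 -0.601 -0.166]
```

```bash
python3 -m crank '[{"travel":[0.3,-0.05,-0.2],"turn":0},{"travel":[0.5,-0.1,-0.1],"turn":0},{"travel":[0.6,-0.15,-0.05],"turn":0},{"travel":[0.6,-0.15,0],"turn":0},{"travel":[0.5,-0.1,0],"turn":0},{"travel":[0.2,-0.05,0],"turn":0},{"travel":[0,0,0],"turn":0}]'; python3 st.py 517 -63 165 -90; python3 - <<'E'
from h import *
im=imaging.get_image("side")
cv2.imwrite("pics/s10.png",cv2.resize(im[110:270,170:370],None,fx=3.5,fy=3.5,interpolation=cv2.INTER_CUBIC))
cv2.imwrite("pics/t10.png",cv2.resize(imaging.get_image("top")[120:260,200:360],None,fx=4,fy=4,interpolation=cv2.INTER_CUBIC))
E
```

```text
t: 16.25
ee_pos: [569.5, -130.5, 197.8]
orientation: [2.835, -1.329, -0.146]
ft_force: [-0.6, 0.8, -4.6]
width: 17.5
[ 569.5 -130.5  197.8] t 16.25 yaw -50.32 tilt [-0.081  0.046 -0.996] [-0.6  0.8 -4.6] [0.26 0.01 0.03]
move [ 0.136 -0.083  0.643]
```

View pics/s10.png

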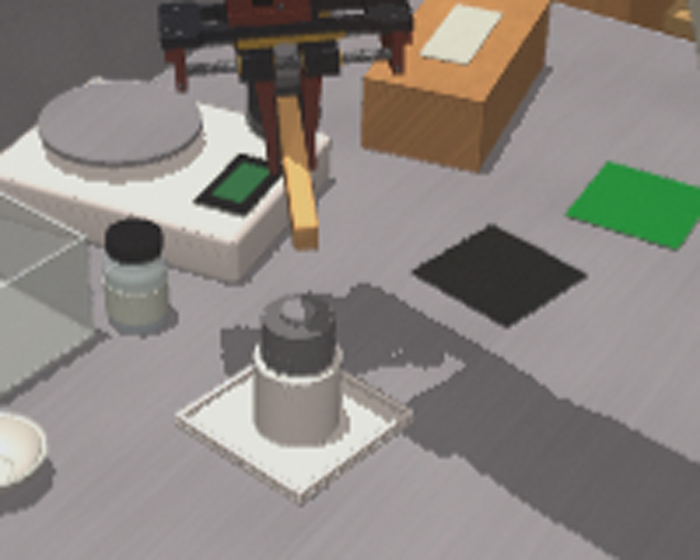

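View pics/t10.png

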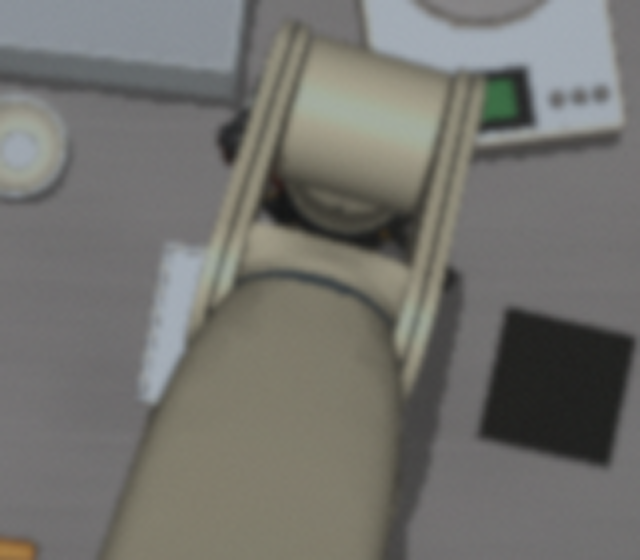

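```bash
python3 -m crank '[{"travel":[0.15,-0.1,0.4],"turn":0},{"travel":[0.02,-0.01,0.3],"turn":0},{"travel":[0.02,-0.01,0.1],"turn":0}]'; python3 st.py 517 -63 123 -90;python3 -m crank '[{"travel":[0.02,-0.01,0.2],"turn":0}]'; python3 st.py 517 -63 123 -90; python3 - <<'E'
from h import *
im=imaging.get_image("side")
cv2.imwrite("pics/s11.png",cv2.resize(im[110:270,170:370],None,fx=3.5,fy=3.5,interpolation=cv2.INTER_CUBIC))
E
```

```text
t: 16.65
ee_pos: [573.0, -129.5, 156.6]
orientation: [2.837, -1.325, -0.149]
ft_force: [-0.7, 0.5, -4.6]
width: 18.1
[ 573.  -129.5  156.6] t 16.65 yaw -50.19 tilt [-0.083  0.047 -0.995] [-0.7  0.5 -4.6] [ 0.2   0.05 -0.03]
move [ 0.11  -0.023  0.665]
t: 16.75
ee_pos: [573.0, -129.2, 146.7]
orientation: [2.837, -1.324, -0.148]
ft_force: [0.0, -0.6, -4.7]
width: 17.9
[ 573.  -129.2  146.7] t 16.75 yaw -50.16 tilt [-0.083  0.046 -0.995] [ 0.  -0.6 -4.7] [0.21 0.04 0.03]
move [ 0.098 -0.01   0.467]
```

View pics/s11.png

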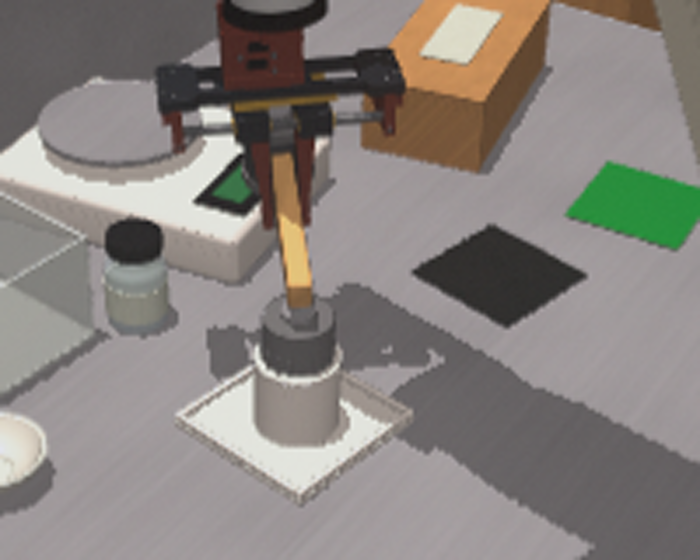

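```bash
python3 -m crank '[{"travel":[0.02,0,0.15],"turn":0}]'; python3 -m crank '[{"travel":[0.01,0,0.15],"turn":0}]'; python3 st.py 517 -63 123 -90; python3 tilt.py | sed -n '1,11p';python3 - <<'E'
from h import *
im=imaging.get_image("side")
cv2.imwrite("pics/s12.png",cv2.resize(im[110:270,170:370],None,fx=3.5,fy=3.5,interpolation=cv2.INTER_CUBIC))
cv2.imwrite("pics/w12.png",imaging.get_image("wrist"))
E
```

```text
t: 16.9
ee_pos: [571.9, -129.3, 137.4]
orientation: [2.837, -1.324, -0.152]
ft_force: [0.6, -0.5, -5.3]
width: 17.9
t: 17.0
ee_pos: [571.6, -129.4, 129.6]
orientation: [2.837, -1.324, -0.151]
ft_force: [0.4, 0.3, -3.2]
width: 17.7
[ 571.6 -129.4  129.6] t 17.0 yaw -50.14 tilt [-0.084  0.047 -0.995] [ 0.4  0.3 -3.2] [0.28 0.16 0.07]
move [ 0.085 -0.02   0.125]
-10 [145.  61. 100.]
-7 [151.  64.  95.]
-4 [156.  67.  90.]
-1 [163.  71.  86.]
2 [170.  76.  82.]
5 [178.  82.  78.]
8 [186.  90.  75.]
11 [195.  99.  71.]
14 [204. 109.  68.]
17 [214. 121.  66.]
20 [225. 134.  63.]
```

View pics/s12.png

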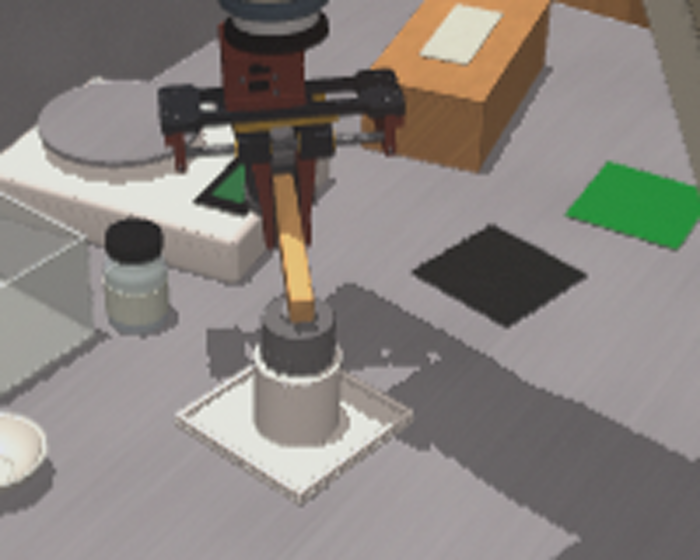

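View pics/w12.png

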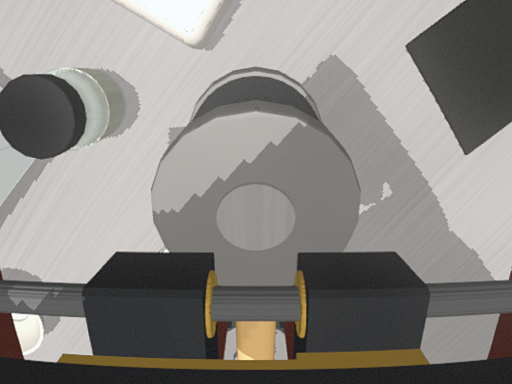

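```bash
python3 - <<'E'
from h import *
S=imaging.camera_info("side")
Rm=cv2.Rodrigues(S["rvec"])[0];print("cam",-Rm.T@S["tvec"])
o=ctrl.get_obs();R=cv2.Rodrigues(o["orientation"])[0];p=o["ee_pos"]
im=imaging.get_image("side")
print(o["ft_force"],p)
k=8
big=cv2.resize(im[150:220,225:295],None,fx=k,fy=k,interpolation=cv2.INTER_CUBIC)
for th,col in((8,(0,255,0)),(14,(0,0,255)),(18,(255,0,0))):
    t=np.radians(th)
    f=lambda a,u,y=0: p+R@np.array([a*np.cos(t)-u*np.sin(t),y,-2-(a*np.sin(t)+u*np.cos(t))])
    q=proj(S,[f(-20,13),f(-110,13),f(-110,-13)])
    q=((q-[225,150]+.5)*k).astype(int)
    cv2.polylines(big,[q.reshape(-1,1,2)],False,col,1)
q=proj(S,[[517+13*np.cos(a),-63+13*np.sin(a),111] for a in np.linspace(0,6.28,30)])
cv2.polylines(big,[((q-[225,150]+.5)*k).astype(int).reshape(-1,1,2)],True,(255,255,0),1)
cv2.imwrite("pics/s13.png",big)
E
```

```text
cam [-10.40143439 738.16296559 819.18173489]
[-0.04185863 -0.07662114 -4.59611655] [ 570.97430432 -129.32858252  128.94178829]
```

View pics/s13.png

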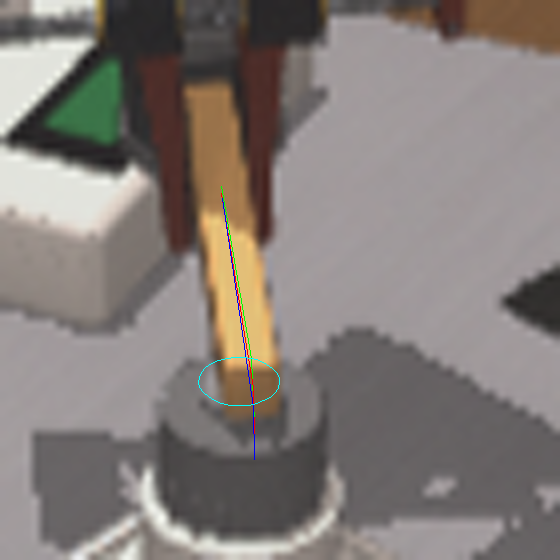

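```bash
python3 -m crank '[{"travel":[0.02,0,0.12],"turn":0}]'; python3 -m crank '[{"travel":[0.01,0,0.12],"turn":0}]'; python3 st.py 517 -63 123 -90;python3 - <<'E'
from h import *
im=imaging.get_image("side")
cv2.imwrite("pics/s14.png",cv2.resize(im[130:230,195:305],None,fx=6,fy=6,interpolation=cv2.INTER_CUBIC))
cv2.imwrite("pics/w14.png",imaging.get_image("wrist"))
E
```

```text
t: 17.25
ee_pos: [572.2, -130.2, 124.2]
orientation: [2.837, -1.324, -0.15]
ft_force: [0.7, -1.5, -3.0]
width: 18.3
t: 17.35
ee_pos: [572.5, -130.7, 118.3]
orientation: [2.837, -1.324, -0.148]
ft_force: [0.3, -0.3, -3.2]
width: 17.9
[ 572.5 -130.7  118.3] t 17.35 yaw -50.15 tilt [-0.082  0.046 -0.996] [ 0.3 -0.3 -3.2] [ 0.28  0.1  -0.  ]
move [ 0.035 -0.011 -0.098]
```

View pics/s14.png

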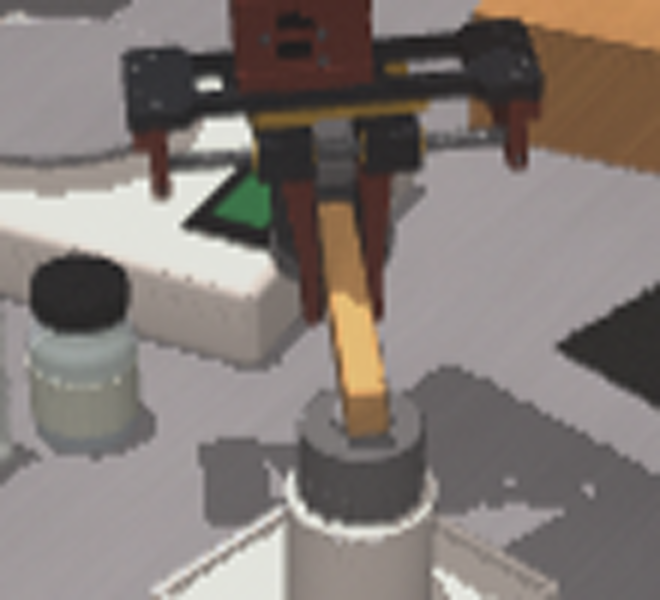

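View pics/w14.png

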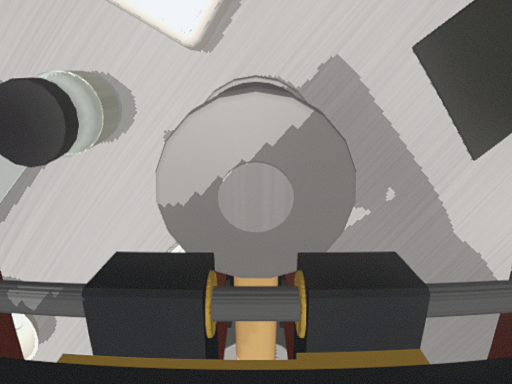

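```bash
python3 -m crank '[{"travel":[0.01,0,0.14],"turn":0},{"travel":[0,0,0],"turn":0}]'; python3 st.py 517 -63 123 -90;python3 - <<'E'
from h import *
cv2.imwrite("pics/w15.png",imaging.get_image("wrist"))
E
```

```text
t: 17.65
ee_pos: [571.6, -130.7, 110.0]
orientation: [2.837, -1.324, -0.15]
ft_force: [-0.1, -0.3, -5.2]
width: 17.8
[ 571.6 -130.7  110. ] t 17.65 yaw -50.16 tilt [-0.084  0.047 -0.995] [-0.1 -0.3 -5.2] [0.22 0.04 0.01]
move [ 0.033 -0.017 -0.264]
```

View pics/w15.png

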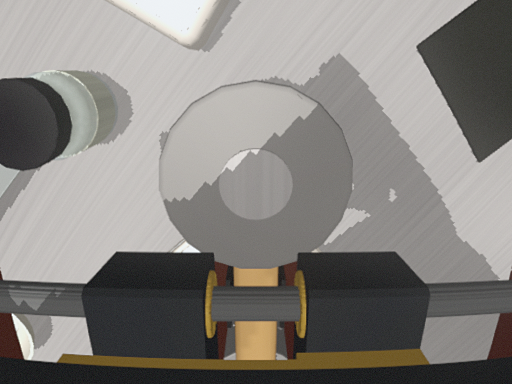

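```bash
cat > fit.py <<'E'
from h import *
import sys
from scipy.optimize import least_squares
o=ctrl.get_obs();W=imaging.camera_info("wrist");R=cv2.Rodrigues(o["orientation"])[0];p=o["ee_pos"]
Rc=cv2.Rodrigues(W["rvec"])[0];print("cam in tool\n",(R.T@Rc.T).round(3),(R.T@(-Rc.T@W["tvec"]-p)).round(1))
def model(x,a0=50,side=False):
    th,sx,sz=x;t=np.radians(th)
    # top circle centre, pivot (sx, -2-sz)
    a=np.linspace(0,2*np.pi,73)
    A=a0+29*np.cos(a);Y=29*np.sin(a);U=35
    P=np.stack([sx+A*np.cos(t)-U*np.sin(t),Y,-2-sz-(A*np.sin(t)+U*np.cos(t))],1)
    q=proj(W,p+P@R.T)
    C=np.array([sx+a0*np.cos(t)-U*np.sin(t),0,-2-sz-(a0*np.sin(t)+U*np.cos(t))])
    c=proj(W,p+R@C)[0]
    return np.array([q[:,1].min(),q[:,0].min(),q[:,0].max(),c[1]])
for name,m in (("w5",(77,169,342,165)),("w15",(81,160,353,184)),("w9",(112,148,364,232)),("w12",(112,152,360,216)),("w14",(92,156,355,197))):
    for fixed in (True,False):
        f=(lambda x:model([x[0],0,x[1]])-m) if fixed else (lambda x:model(x)-m)
        r=least_squares(f,[3,0] if fixed else [3,0,0]);print(name,r.x.round(1),r.fun.round(1))
E
python3 fit.py
```

```text
cam in tool
 [[-0.001 -0.968 -0.253]
 [ 1.    -0.001 -0.   ]
 [ 0.    -0.253  0.968]] [  69.5    0.2 -145.8]
w5 [ 1.5 -4.8] [-0.9 -0.2 -1.2  1. ]
w5 [-9.7 -5.6  6.3] [ 0.  -0.7 -0.7  0. ]
w15 [5.4 5.8] [ 0.8 -2.2 -1.2 -1. ]
w15 [ 2.1 -2.2  8.7] [ 0.8 -2.2 -1.3 -0.9]
w9 [15.6 13.3] [ 4.9 -4.8  2.2 -7. ]
w9 [ -3.5 -14.3  28.5] [ 3.3 -3.1  0.5 -3.5]
w12 [14.8  7.6] [ 0.7 -1.7 -0.8 -0.9]
w12 [11.2 -3.1 10.1] [ 0.  -1.3 -1.3  0. ]
w14 [9.4 6.5] [ 1.  -1.4 -0.1 -1.2]
w14 [ 0.4 -6.3 14.1] [ 0.6 -1.1 -0.4 -0.6]
```

```bash
python3 -m crank '[{"travel":[0,0,-0.4],"turn":0},{"travel":[0,0,-0.7],"turn":-0.4},{"travel":[0,0,-0.2],"turn":-1},{"travel":[0,0,0],"turn":-1},{"travel":[0,0,0],"turn":-1},{"travel":[0,0,0],"turn":-0.9},{"travel":[0,0,0],"turn":-0.5}]'; python3 st.py 480.5 -333 120 50
```

```text
t: 18.4
ee_pos: [576.4, -132.4, 176.7]
orientation: [-3.067, 0.58, 0.152]
ft_force: [-0.1, -0.0, -6.5]
width: 17.4
[ 576.4 -132.4  176.7] t 18.4 yaw -21.44 tilt [-0.099  0.002 -0.995] [-0.1 -0.  -6.5] [ 0.11  0.11 -0.03]
move [-1.196  4.433  1.267]
```

```bash
python3 -m crank '[{"travel":[-0.1,0.3,0],"turn":0},{"travel":[-0.2,0.6,0],"turn":0},{"travel":[-0.2,0.75,0.1],"turn":0},{"travel":[-0.2,0.75,0.2],"turn":0},{"travel":[-0.2,0.75,0.3],"turn":0},{"travel":[-0.15,0.6,0.3],"turn":0},{"travel":[-0.1,0.35,0.2],"turn":0},{"travel":[0,0.1,0.1],"turn":0},{"travel":[0,0,0],"turn":0}]'; python3 st.py 480.5 -333 60 50;python3 - <<'E'
from h import *
im=imaging.get_image("side")
cv2.imwrite("pics/s16.png",cv2.resize(im[100:260,220:400],None,fx=3.5,fy=3.5,interpolation=cv2.INTER_CUBIC))
cv2.imwrite("pics/w16.png",imaging.get_image("wrist"))
E
```

```text
t: 19.3
ee_pos: [431.9, -313.0, 122.1]
orientation: [-3.067, 0.588, 0.152]
ft_force: [-0.5, -0.2, -5.6]
width: 18.1
[ 431.9 -313.   122.1] t 19.3 yaw -21.7 tilt [-0.098  0.004 -0.995] [-0.5 -0.2 -5.6] [0.15 0.03 0.02]
move [0.177 0.007 1.23 ]
```

View pics/s16.png

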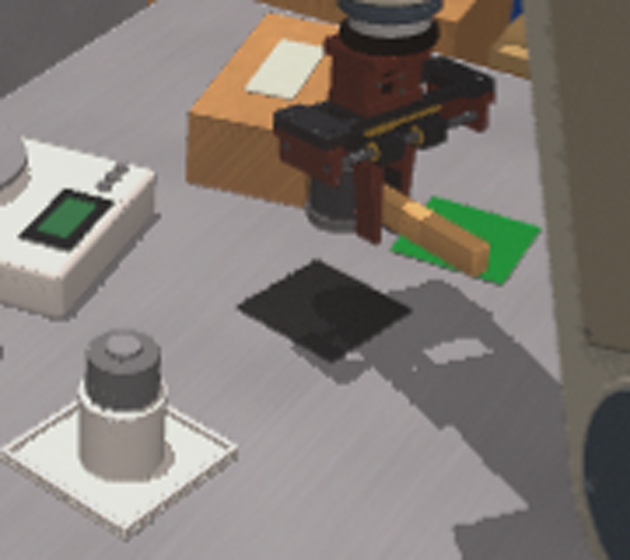

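View pics/w16.png

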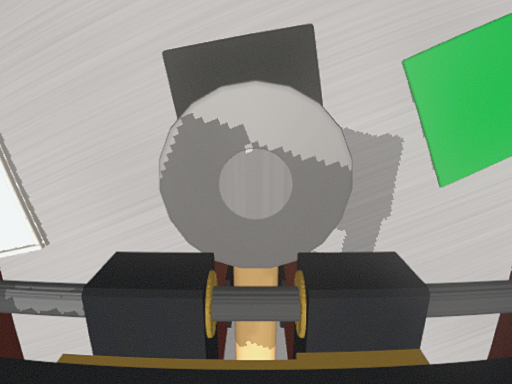

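```bash
python3 -m crank '[{"travel":[0.06,0,0.4],"turn":0},{"travel":[0.08,0,0.6],"turn":0},{"travel":[0.04,0,0.4],"turn":0},{"travel":[0.02,0,0.15],"turn":0},{"travel":[0,0,0],"turn":0}]'; python3 st.py 480.5 -333 30 50
```

```text
t: 19.9
ee_pos: [442.2, -312.3, 46.4]
orientation: [-3.074, 0.577, 0.137]
ft_force: [-0.0, -0.1, -5.2]
width: 18.1
[ 442.2 -312.3   46.4] t 19.9 yaw -21.29 tilt [-0.088  0.006 -0.996] [-0.  -0.1 -5.2] [ 0.15  0.06 -0.  ]
move [-0.103  0.105  0.339]
```

```bash
python3 -m crank '[{"travel":[-0.1,0.1,0.1],"turn":0},{"travel":[-0.02,0.01,0.1],"turn":0},{"travel":[0,0,0.04],"turn":0}]'; python3 st.py 480.5 -334 27 50; python3 -m crank '[{"travel":[0,0,0.04],"turn":0}]'
```

```text
t: 20.2
ee_pos: [435.2, -315.5, 36.9]
orientation: [-3.077, 0.575, 0.131]
ft_force: [0.7, -0.6, -4.5]
width: 18.0
[ 435.2 -315.5   36.9] t 20.2 yaw -21.2 tilt [-0.083  0.007 -0.996] [ 0.7 -0.6 -4.5] [0.1  0.13 0.03]
move [-0.001  0.015  0.199]
t: 20.3
ee_pos: [435.2, -315.8, 35.3]
orientation: [-3.077, 0.576, 0.129]
ft_force: [0.8, -0.3, -4.7]
width: 17.6
```

```bash
python3 -m crank '[{"travel":[0,0,0.04],"turn":0},{"travel":[0,0,0.04],"turn":0}]'; python3 -m crank '[{"travel":[0,0,0.03],"turn":0}]'; python3 -m crank '[{"travel":[0,0,0.03],"turn":0}]'; python3 -m crank '[{"travel":[0,0,0.03],"turn":0}]'
```

```text
t: 20.5
ee_pos: [435.1, -316.1, 31.6]
orientation: [-3.078, 0.577, 0.128]
ft_force: [0.5, -1.0, -5.2]
width: 18.0
t: 20.6
ee_pos: [435.0, -316.1, 30.0]
orientation: [-3.078, 0.577, 0.127]
ft_force: [-0.2, 0.4, -4.5]
width: 18.0
t: 20.7
ee_pos: [434.7, -316.1, 28.6]
orientation: [-3.078, 0.577, 0.128]
ft_force: [-4.3, 1.1, 4.9]
width: 17.8
t: 20.8
ee_pos: [434.3, -315.9, 27.6]
orientation: [-3.077, 0.577, 0.129]
ft_force: [-5.4, 1.9, 6.8]
width: 17.7
```

```bash
python3 -m crank '[{"travel":[0,0,0],"turn":0},{"travel":[0,0,0],"turn":0}]';python3 - <<'E'
from h import *
im=imaging.get_image("side")
cv2.imwrite("pics/s17.png",cv2.resize(im[140:220,270:390],None,fx=6,fy=6,interpolation=cv2.INTER_CUBIC))
E
```

```text
t: 21.0
ee_pos: [434.4, -316.0, 27.8]
orientation: [-3.078, 0.577, 0.128]
ft_force: [-0.0, -0.1, -3.8]
width: 18.1
```

View pics/s17.png

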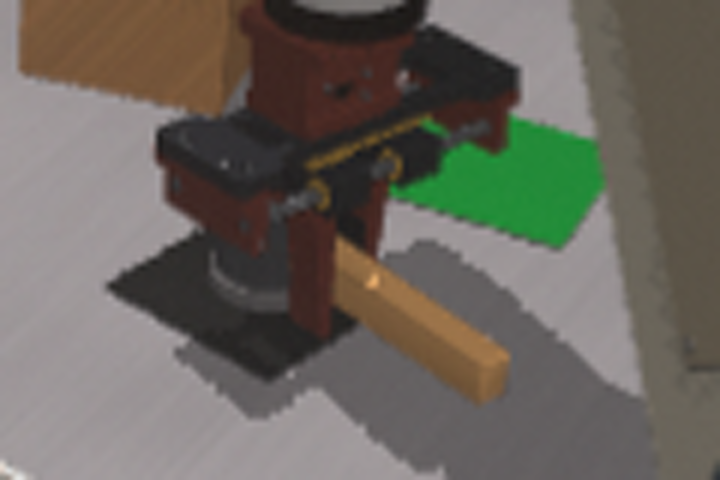

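```bash
python3 -m crank '[{"travel":[0,0,0.03],"turn":0}]'; python3 -m crank '[{"travel":[0,0,0.01],"turn":0},{"travel":[0,0,0],"turn":0},{"travel":[0,0,0],"turn":0},{"travel":[0,0,0],"turn":0},{"travel":[0,0,0],"turn":0},{"travel":[0,0,0],"turn":0},{"travel":[0,0,0],"turn":0}]' 1
```

```text
t: 21.15
ee_pos: [434.0, -316.0, 26.7]
orientation: [-3.078, 0.577, 0.129]
ft_force: [-6.4, 1.2, 18.1]
width: 18.2
t: 21.85
ee_pos: [436.3, -317.5, 27.0]
orientation: [-3.08, 0.577, 0.122]
ft_force: [-0.2, 0.2, -0.7]
width: 70.1
```

```bash
python3 - <<'E'
from h import *
cv2.imwrite("pics/w18.png",imaging.get_image("wrist"))
E
```

```text
(no output)
```

View pics/w18.png

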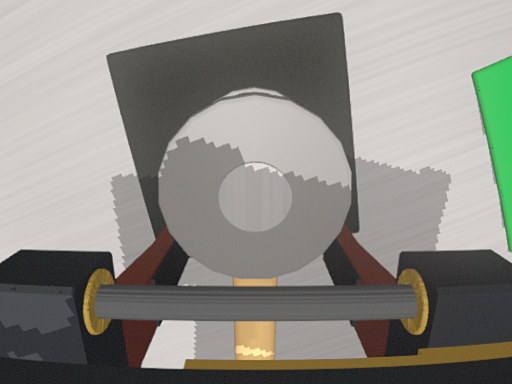

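Mallet stands on the rest, drum centre near (255,190), handle clear between the open fingers. Raising straight up along the world vertical.

```bash
python3 -m crank '[{"travel":[-0.02,0,-0.2],"turn":0},{"travel":[-0.06,0,-0.6],"turn":0},{"travel":[-0.08,0,-0.9],"turn":0},{"travel":[-0.2,0,-0.9],"turn":0},{"travel":[-0.3,0.3,-0.6],"turn":0},{"travel":[0,0.3,-0.4],"turn":0},{"travel":[0,0,0],"turn":0}]' 1; python3 - <<'E'
from h import *
im=imaging.get_image("side");cv2.imwrite("pics/s19.png",im)
cv2.imwrite("pics/s19b.png",cv2.resize(im[150:250,220:390],None,fx=4.5,fy=4.5,interpolation=cv2.INTER_CUBIC))
cv2.imwrite("pics/t19.png",imaging.get_image("top"))
cv2.imwrite("pics/w19.png",imaging.get_image("wrist"))
E
```

```text
t: 22.6
ee_pos: [407.2, -336.8, 219.3]
orientation: [-3.081, 0.575, 0.122]
ft_force: [0.1, 1.1, -0.5]
width: 87.6
```

View pics/s19.png

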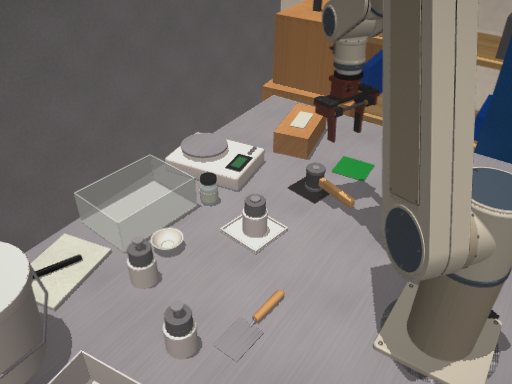

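View pics/s19b.png

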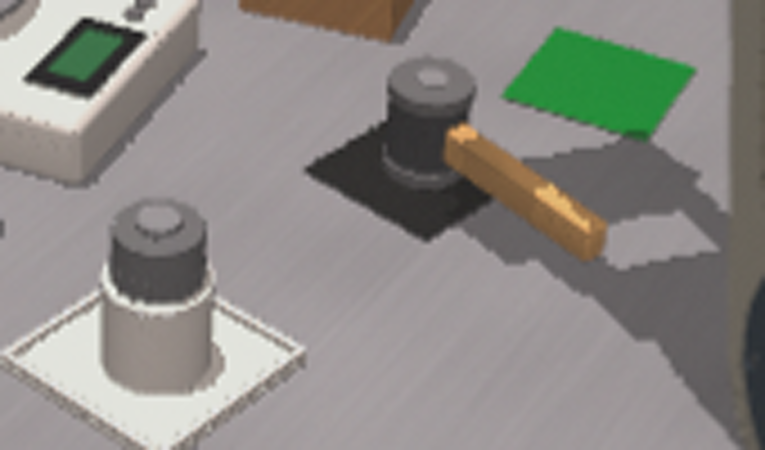

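View pics/t19.png

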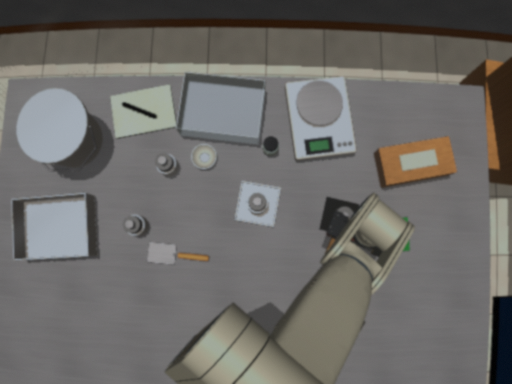

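View pics/w19.png

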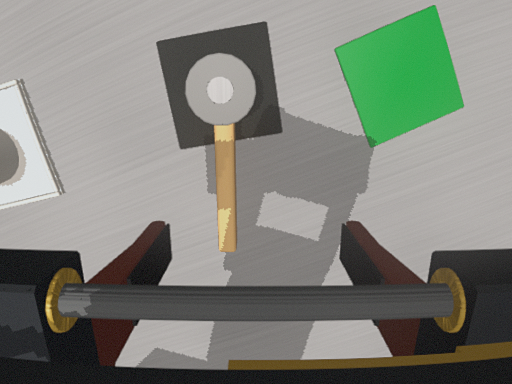

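```bash
python3 - <<'E'
from h import *
S=imaging.camera_info("side");im=cv2.imread("pics/s19.png");k=12
big=cv2.resize(im[188:222,236:276],None,fx=k,fy=k,interpolation=cv2.INTER_CUBIC)
out=[big.copy()]
for zt in(111,114):
    b=big.copy()
    for z,r,c in((105,27,(0,255,0)),(zt,13,(0,255,255)),(zt-6,13,(255,255,0))):
        q=proj(S,[[515.5+r*np.cos(a),-63+r*np.sin(a),z] for a in np.linspace(0,6.283,60)])+[0.6,0.9]
        cv2.polylines(b,[((q-[236,188]+.5)*k).astype(int).reshape(-1,1,2)],True,c,1)
    out.append(b)
cv2.imwrite("pics/pin.png",np.vstack([np.hstack(out[1:])]).astype(np.uint8)[:, :800] if 0 else cv2.resize(np.hstack(out[1:]),(800,340)))
cv2.imwrite("pics/pin0.png",big)
E
```

```text
(no output)
```

View pics/pin.png

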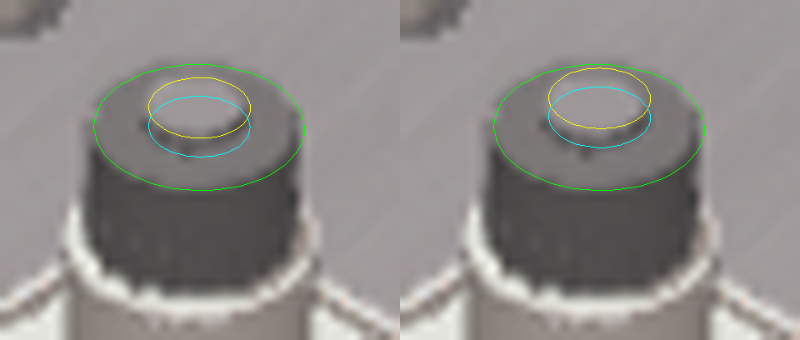

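View pics/pin0.png

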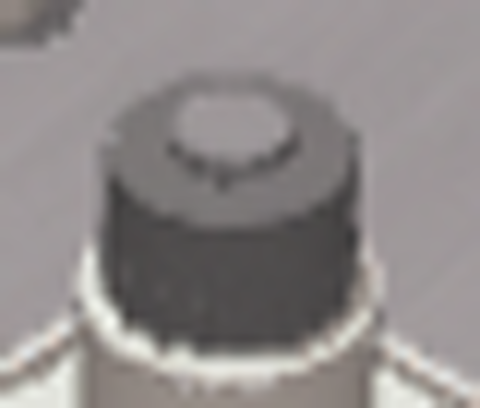

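```bash
python3 - <<'E'
from workcell import workorder
print(workorder.close_job())
E
```

```text
the job is handed in; nothing more can be done
None
```

The full canister is in the tray with its pin home, and the mallet is back on its rest. I handed the job in at about 23 s. No verdict came back.

- **Finding the full canister:** The first canister I lifted, at about (441, 102), read about 6.9 N, which fits a full one. I did not lift the other two. I set the full one down upright at the tray centre.
- **Driving the pin:** I gave three mallet blows. On the third the pin no longer yielded and the mallet slipped in the grip: the head tilted up about 15° and the handle slid about 10 mm up between the pads.
- **Levelling the mallet:** To straighten it, I pressed the end of the handle lightly on the seated pin, with only a few newtons at the wrist. I then lowered the mallet onto the rest until it touched, which peaked at about 18 N, and let go.

**Last checks:**
- **Canister in the tray:** the side view shows it upright, and its pin head fits the fully home height. A fit 3 mm higher was clearly worse.
- **Mallet:** it stands on its head on the black rest, within a few mm of where it was, with the handle level.
- **Everything else:** the two empty canisters stand where they were with pins up, and the bystanders look unmoved.
- **Gripper:** it is open and well clear.

**Disagreements:** The side camera's raw projection was 1 to 2 pixels off, so I shifted it to match the cap before judging the pin height. The tool also drifted to about 5° of tilt while it carried the mallet.

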